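# Hold the hub collar on the spindle's flat

## Task

The hub collar has to go back on the painting turntable's spindle. First grip the bare spindle and turn it until its flat is squarely under your fingers and faces the red mark on the foot. Then pick up the collar, slide it fully down over the spindle on to the shoulder with its brass thumbscrew square to the flat, still facing the red mark, and finish while still gripping it there, so that I can tighten the screw; leave the yellow jar, the white cup and the brush in its tray undisturbed.

Things in the scene. Friction and masses are not known exactly. Their poses are not given: they have to be found in the camera images.
- seat (a point): Centre of the shoulder (top of the grey bearing column, 40 mm across) from which the spindle stands up; 70 mm above the table, on the spindle's axis. The collar must sit on this shoulder. Its z axis is up and its x axis points to the red mark, a red stripe on the grey foot and up the column. The foot below is a fixed round disc of 170 mm diameter, 10 mm high at the rim and 16 mm near the column.
- shaft_top (a point): Centre of the top end of the bare spindle, on its axis, 44 mm above the shoulder. A dark steel D-shaft, 24 mm in diameter, with one bright flat 17 mm wide along its length, 7 mm from the axis (fingers closed square on the flat read 19 mm); the top 3 mm taper in. The point turns with the spindle: its x axis points out of the flat. A white dab on the top end lies on the flat's side.
- shaft (a joint): Angle of the spindle in rad: 0 when the flat faces the red mark, growing anticlockwise seen from above. It turns from -2.0 to 2.6 against a light friction (about 0.06 N m) and stays where it is left.
- collar_center (a point): Centre of the loose aluminium hub collar, half-way up: a ring 44 mm in outer diameter and 28 mm high with a bore of 26.6 mm, 110 g, lying flat on the table with the bore upright. Its x axis points towards the thumbscrew. The screw's tip, 5 mm wide and 5 mm high and half-way up the collar, stands into the bore to 8.4 mm from its axis, so the collar goes down the spindle only with the thumbscrew on the flat's side.
- collar_screw (a point): Centre of the collar's round brass thumbscrew head (14 mm across, 10 mm long), 31 mm from the collar's axis, half-way up; the head ends 36 mm from the axis.
- jar: Bystander: closed yellow paint jar, 58 mm across, 72 mm high; origin at its underside.
- cup: Bystander: empty white plastic cup, 68 mm across the rim, 85 mm high; origin at its underside.
- brush: Bystander: paint brush 200 mm long lying in one of the two compartments of a low grey tray (270 x 150 x 22 mm).
Not all that is in view belongs to the job. What is shaped like the part that bears collar_center but orange is not meant.

How it is judged:
By the outcome, as a careful person would: the job done as asked, in the order asked, and still so for the second after the job is handed in, while the arm keeps its last pose, push and grip.
It also fails if it takes over 54 s, if anything falls off the work surface, if the arm or the gripper's body presses on something with over 40 N, if the wrist force passes 120 N, or if a joint passes its speed limit or range.

## Robot

A 6-joint arm with a two-finger parallel gripper is mounted at the origin on the work surface. World frame = base frame: x ahead of the robot, y to its left, z up, the work surface at z = 0. Lengths are in m, angles in degrees, forces in N, time in s.
With the tool pointing down it reaches from about 0.4 to 0.825 m from the base axis. Payload 7 kg.
Tool frame: the origin (TCP) lies at the very end of the fingers, on their centre line; the grasp point (between the pads) lies 19 mm behind it (ctrl.tcp_to_grasp is the distance from the TCP to the grasp point, in m); z points along the fingers, x is the direction in which the jaws open and shut, and the axes are right-handed (so a half turn about z gives the same grasp; the last joint's range is limited). The gripper opens to 88 mm and grips with 3 to 60 N. Pads are 19 mm wide; open, the fingers measure 130 mm over their backs; the gripper's body (78 mm by 193 mm) begins 47 mm behind the grasp point.
Start: joints at [-54.712, 20.546, 0.682, 0, -70.136, -16.507], TCP at [0.217, -0.639, 0.227] pointing down, gripper open.
Joint ranges: [-176.03, 176.03], [-82.01, 121.73], [-58.28, 71.71], [-173.87, 95.51], [-174.79, -0.11], [-173.66, 173.66]. Speed limits (degrees/s): [136.94, 136.94, 172.46, 180, 180, 180].

## Interface

Orientations are given as [roll, pitch, yaw] about the fixed x, y, z axes, in that order (R = Rz(yaw) Ry(pitch) Rx(roll)).
In Python, from plant import sensors, vision, ticket, ctrl gives the robot as it stands. The module is installed in compiled form; this text tells all that it offers.
- The arm moves only by the tool drive_tool, never from a script. Its argument "moves" is a list of rows, each a list of 6 numbers: the shift along the tool's x, y, z in units of 0.15 m (1.0 is 0.15 m), then the turn, a rotation vector about the tool's x, y, z in units of 60 degrees (1.0 is 60 degrees). In form: [[dx, dy, dz, rx, ry, rz], ...]. A call has 1 to 8 rows; each row is the pose to reach, as a shift and turn from the pose measured when the call began, along the tool's axes at that moment; what a row does not reach only later rows make up. A row lasts 1/10 s, in which the tool goes at most 50 mm and 8.59 degrees, less where a joint would pass 70% of its speed; a pose out of reach is approached as far as the arm can. A call with a number of a shift or a turn outside -1 to 1 is refused whole. A call with a gripper value outside its range is refused whole. "fingers" is the opening, from -1 (shut) to 1 (fully open), set as the call begins (left out, the last holds). The fingers move at their own pace and stop on an object; the grip force is fixed at half the most. Time passes only in rows, so rows that repeat a pose let the fingers close. It gives the time, the measured TCP pose, the force and the opening at its end, in the units of the state.
- sensors.get_obs(): the state, without advancing time (a new reading comes with each control period).
- vision.snapshot(name): name is "scene" or "top" or "wrist"; returns a dict with "pixels" (480x640x3 uint8, red, green, blue), "fx", "fy", "cx", "cy" (pixels), "R" (3x3) and "t" (3): a world point X has camera coordinates R X + t. Camera axes: x right, y down, z forward; pixel columns grow to the right and rows downward; lengths in m; the calibration is good to about 2 mm. A picture is of the moment at which its call begins. There is no depth.
- ticket.close_job(): hands the job in, once; it reports no verdict.
The state is a dict: "clock": time; "joint_pos": joint angles; "qvel": joint speeds; "tau": joint torques, N m; "tool_pos": TCP position; "orientation": TCP orientation; "force": force on the tool from outside, world axes, zero at the start; "moment": the same for the moment, N m; "opening": finger opening in m.
Only numpy, scipy, OpenCV 4.12 (cv2) and the standard library are available. Lean on these libraries where they do the work, as an engineer would, in place of code of your own. Each camera call takes 0.05 s, during which the arm holds its last target.

## Working session

There is one attempt and no reset: what is moved stays moved. The work goes in short steps, Python scripts to look and compute and a tool call to move; the robot and the scene stay as the last step left them, time stands still between calls to the robot, and variables do not carry over. Pictures are saved under pics/ and viewed, and the job is handed in when it is done.

Besides the shell and the picture viewer there is one more tool, called as a command line: name --pt "numbers of a row" for each row, then --argument value for the rest. drive_tool: Moves the arm, as the interface text tells. Shifts and turns lie within -1 to 1; 1 stands for 0.15 m of shift or 60 degrees of turn. Its arguments: {"type":"object","properties":{"moves":{"type":"array"},"fingers":{"type":"number"}},"required":["moves"]}

```bash
mkdir -p pics; cat > h.py <<'E'
import numpy as np, cv2, pickle
from plant import sensors, vision, ticket, ctrl
from scipy.spatial.transform import Rotation as Ro
def snap(n,fn):
    s=vision.snapshot(n); pickle.dump(s,open(f'pics/{fn}.pkl','wb'))
    cv2.imwrite(f'pics/{fn}.png',s['pixels'][:,:,::-1]); return s
def ray(s,u,v,z):
    R=np.array(s['R']);t=np.array(s['t']);c=-R.T@t
    d=R.T@np.array([(u-s['cx'])/s['fx'],(v-s['cy'])/s['fy'],1])
    return c+d*(z-c[2])/d[2]
def proj(s,X):
    p=np.array(s['R'])@np.array(X)+np.array(s['t']); return s['fx']*p[0]/p[2]+s['cx'],s['fy']*p[1]/p[2]+s['cy']
def crop(fn,x0,y0,x1,y1,k,out):
    im=cv2.imread(f'pics/{fn}.png')[y0:y1,x0:x1]; cv2.imwrite(f'pics/{out}.png',cv2.resize(im,None,fx=k,fy=k,interpolation=cv2.INTER_CUBIC))
def load(fn): return pickle.load(open(f'pics/{fn}.pkl','rb'))
E
python3 - <<'E'
from h import *
for n in ['scene','top','wrist']:
    s=snap(n,n+'0'); print(n,s['fx'],-np.array(s['R']).T@s['t'])
print(sensors.get_obs(),ctrl.tcp_to_grasp)
E
```

```text
scene 464.8034425542246 [1.12833956 0.32885415 0.93439106]
top 435.64668578402853 [ 0.49887266 -0.0625593   0.97926718]
wrist 411.69144211924606 [ 0.1513213  -0.66147249  0.38350454]
{'clock': 0.15, 'joint_pos': array([-5.47112723e+01,  2.05838380e+01,  6.46877752e-01, -1.47304306e-02,
       -7.01365864e+01, -1.65083815e+01]), 'qvel': array([-0.0142673 , -0.1627319 ,  0.19294971,  0.02442845, -0.00783844,
       -0.05029491]), 'tau': array([-3.58262432e-04, -5.83275604e+01,  2.93291563e+01,  7.00130180e+00,
        8.77375278e-03, -9.26097232e-05]), 'tool_pos': array([ 0.21718519, -0.63871932,  0.22582494]), 'orientation': array([-1.79992378e+02, -7.44503403e-02,  1.08775327e+02]), 'force': array([ 0.3519806 ,  0.05945906, -0.49856464]), 'moment': array([-0.04326049,  0.01656698,  0.00574948]), 'opening': 0.0876882061943571} 0.0188
```

View pics/top0.png

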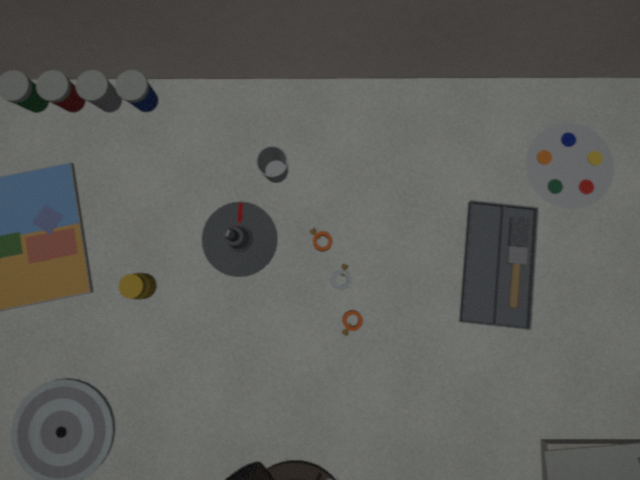

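View pics/scene0.png

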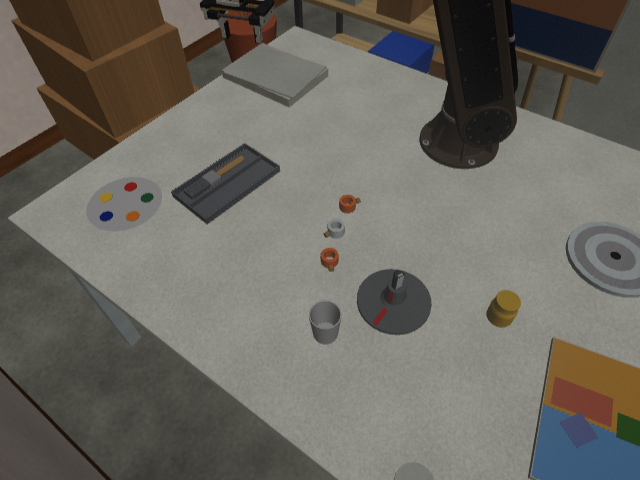

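View pics/wrist0.png

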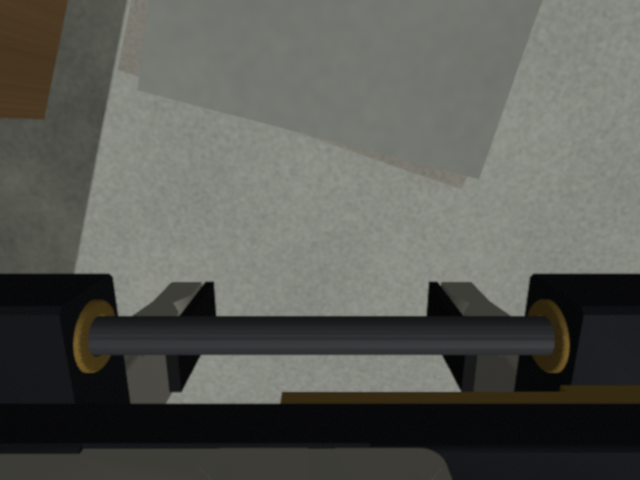

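Candidates for the collar in the top view: an orange ring at (322,241), a silver ring at (341,281) and an orange ring at (352,320). The silver one fits the description. The foot is at (240,239) with its red mark pointing up to (240,212). The jar is at (137,286), the cup at (272,165) and the brush tray at (500,265). I'll check the choice in close crops.

```bash
python3 - <<'E'
from h import *
a=cv2.imread('pics/top0.png'); b=cv2.imread('pics/scene0.png')
f=lambda i,x,y,w: cv2.resize(i[y-w:y+w,x-w:x+w],(390,390),interpolation=cv2.INTER_CUBIC)
cv2.imwrite('pics/c0.png',np.hstack([f(a,341,278,25),f(a,238,232,38)]))
cv2.imwrite('pics/c1.png',np.hstack([f(b,337,229,25),f(b,395,293,40)]))
E
```

```text
(no output)
```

View pics/c0.png

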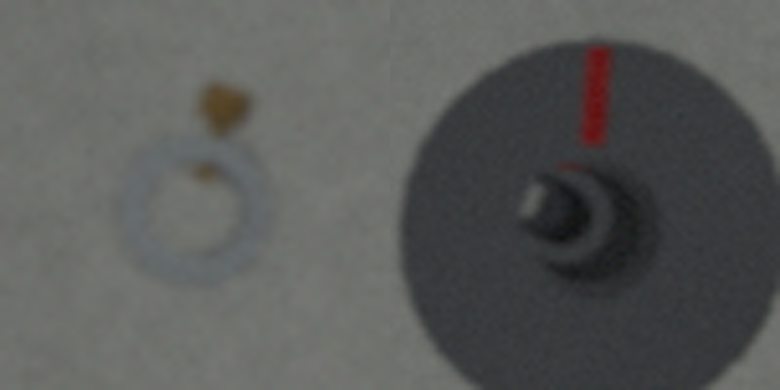

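View pics/c1.png

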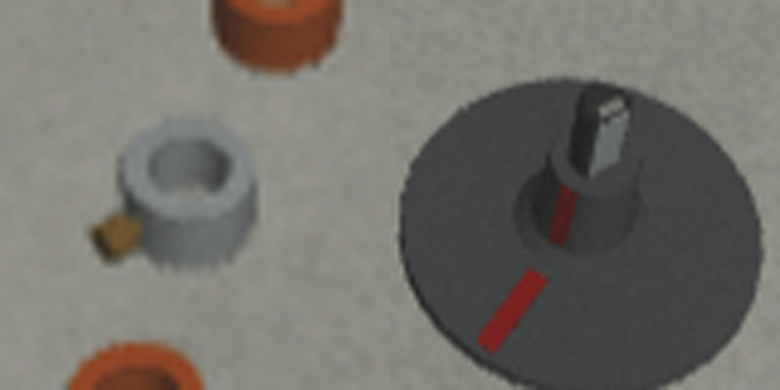

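```bash
python3 - <<'E'
from h import *
s=load('top0'); im=s['pixels'].astype(int); R,G,B=im[...,0],im[...,1],im[...,2]
g=im.mean(2)
print(g[239,215],g[300,240],im[281,331],im[281,328])
# foot disc
m=((g<85)&(np.abs(R-B)<25)).astype(np.uint8); m[:, :180]=0; m[:,300:]=0; m[:190]=0; m[300:]=0
red=((R>90)&(G<60)&(B<60)).astype(np.uint8); red[:, :180]=0; red[:,300:]=0; red[:190]=0; red[300:]=0
m|=red
c=max(cv2.findContours(m,0,1)[0],key=cv2.contourArea)
e=cv2.fitEllipse(c); print('foot',e); 
P=np.array([ray(s,*p[0],0.010)[:2] for p in c]); A=np.c_[2*P,np.ones(len(P))]
x=np.linalg.lstsq(A,(P**2).sum(1),rcond=None)[0]; F=x[:2]; r=np.sqrt(x[2]+F@F); print('foot centre',F,'r',r)
ys,xs=np.nonzero(red); print('red n',len(ys))
k=ys<224
Q=np.array([ray(s,u,v,0.012)[:2] for u,v in zip(xs[k],ys[k])]); mq=Q.mean(0); d=np.linalg.svd(Q-mq)[2][0]; d*=np.sign(d[0])
print('red c',mq,'dir axis',np.degrees(np.arctan2(d[1],d[0])),'radial',np.degrees(np.arctan2(*(mq-F)[::-1])))
# scene camera checks
s2=load('scene0'); i2=s2['pixels'].astype(int); g2=i2.mean(2)
m2=(g2<85).astype(np.uint8); m2[(i2[...,0]>70)&(i2[...,1]<50)]=1
w=np.zeros_like(m2); w[260:340,345:440]=m2[260:340,345:440]
print('foot scene proj', proj(s2,[*F,.07]),proj(s2,[*F,.114]),'top',proj(s,[*F,.07]),proj(s,[*F,.114]))
r2=((i2[...,0]>80)&(i2[...,1]<55)&(i2[...,2]<55)); ys,xs=np.nonzero(r2[300:340,360:440]); k=ys+300>306
Q=np.array([ray(s2,u+360,v+300,0.012)[:2] for u,v in zip(xs,ys)])
Q=Q[np.linalg.norm(Q-F,axis=1)>.035]; mq=Q.mean(0);d=np.linalg.svd(Q-mq)[2][0]; d*=np.sign(d[0])
print('red scene',mq,np.degrees(np.arctan2(d[1],d[0])),np.degrees(np.arctan2(*(mq-F)[::-1])))
# brass
for nm,S,box in (('top',s,(260,300,320,360)),('scene',s2,(215,245,315,350))):
    I=S['pixels'].astype(int); y0,y1,x0,x1=box; sub=I[y0:y1,x0:x1]
    b=(sub[...,0]-sub[...,2]>35)&(sub[...,0]-sub[...,1]<60)
    n,l,st,ce=cv2.connectedComponentsWithStats(b.astype(np.uint8))
    for j in range(1,n):
        u,v=ce[j]+[x0,y0]; print(nm,'brass',u,v,st[j,4],ray(S,u,v,.014))
E
```

```text
60.0 109.0 [101 105 104] [112 113 109]
foot ((239.1819305419922, 238.89993286132812), (74.0879135131836, 75.03443908691406), 52.10205078125)
foot centre [0.59499031 0.12554845] r 0.08360846711159217
red n 57
red c [0.653627   0.12529368] dir axis -3.809894629940478 radial -0.24894395368925099
foot scene proj (np.float64(396.02731650522816), np.float64(284.33342433322355)) (np.float64(398.33885712990394), np.float64(273.09182162807934)) top (np.float64(233.68016060551201), np.float64(235.79529038756723)) (np.float64(229.16885271426315), np.float64(233.4933369690052))
red scene [0.65356098 0.12484753] 0.1862331380317551 -0.6856360918059974
top brass 344.2 266.0 10 [ 0.53306101 -0.10872396  0.014     ]
scene brass 326.8095238095238 233.57142857142858 21 [ 0.5307674  -0.10792753  0.014     ]
```

```bash
cat >> h.py <<'E'
def step(X,yaw):
    """units to reach TCP X, yaw (tool straight down)"""
    o=sensors.get_obs(); Rc=Ro.from_euler('xyz',o['orientation'],degrees=True); Rt=Ro.from_euler('xyz',[180,0,yaw],degrees=True)
    d=Rc.inv().apply(np.array(X)-o['tool_pos'])/.15; r=np.degrees((Rc.inv()*Rt).as_rotvec())/60
    print('t',o['clock'],'pos',o['tool_pos'].round(4),o['orientation'].round(2),'j',o['joint_pos'].round(1),'F',o['force'].round(1),'op',round(o['opening'],4)); print('  units',d.round(3),r.round(3)); return d,r
E
python3 - <<'E'
from h import *
step([.535,.1255,.22],108.8)
s=load('top0'); c=ray(s,340.8,279.9,.028); print('collar',c)
E
```

```text
t 0.15 pos [ 0.2172 -0.6387  0.2258] [-1.7999e+02 -7.0000e-02  1.0878e+02] j [-54.7  20.6   0.6  -0.  -70.1 -16.5] F [ 0.4  0.1 -0.5] op 0.0877
  units [4.142 3.646 0.044] [-0.    -0.001 -0.   ]
collar [ 0.50239107 -0.1004493   0.028     ]
```

drive_tool --pt "0.83 0.73 0 0 0 0" --pt "0.83 0.73 0 0 0 0" --pt "0.83 0.73 0 0 0 0" --pt "0.83 0.73 0 0 0 0" --fingers 1

```text
clock: 0.55
tool_pos: [0.2815, -0.4823, 0.2261]
orientation: [180.0, -0.1, 108.9]
force: [0.5, -0.8, 0.4]
opening: 0.0877
```

```bash
python3 - <<'E'
from h import *
step([.535,.1255,.22],108.8)
E
```

```text
t 0.55 pos [ 0.2815 -0.4823  0.2261] [ 1.7997e+02 -1.0000e-01  1.0887e+02] j [-39.7   9.7 -14.2  -0.1 -66.2 -31.4] F [ 0.5 -0.8  0.4] op 0.0877
  units [3.287 2.91  0.048] [ 0.001 -0.002  0.001]
```

drive_tool --pt "0.83 0.73 0 0 0 -0.4" --pt "0.83 0.73 0 0 0 -0.4" --pt "0.83 0.73 0 0 0 -0.4" --pt "0.83 0.73 0 0 0 -0.4"

```text
clock: 0.95
tool_pos: [0.3456, -0.3263, 0.2267]
orientation: [179.9, -0.0, 133.2]
force: [0.0, -0.1, 0.5]
opening: 0.0877
```

```bash
python3 - <<'E'
from h import *
step([.535,.1255,.22],-100)
E
```

```text
t 0.95 pos [ 0.3456 -0.3263  0.2267] [ 1.7988e+02 -5.0000e-02  1.3323e+02] j [-19.7   1.4 -23.5  -0.1 -65.1 -27. ] F [ 0.  -0.1  0.5] op 0.0877
  units [1.329 2.983 0.052] [ 2.000e-03  2.000e-03 -2.113e+00]
```

drive_tool --pt "0.42 0.95 0 0 0 -0.6" --pt "0.42 0.95 0 0 0 -0.6" --pt "0.42 0.95 0 0 0 -0.6" --pt "0.42 0.95 0 0 0 -0.6" --pt "0.42 0.95 0 0 0 -0.6"

```text
clock: 1.45
tool_pos: [0.4072, -0.1809, 0.2272]
orientation: [179.9, 0.1, 169.8]
force: [-0.2, -0.3, -0.1]
opening: 0.0876
```

```bash
python3 - <<'E'
from h import *
step([.535,.1255,.22],-100)
E
```

```text
t 1.45 pos [ 0.4072 -0.1809  0.2272] [1.7987e+02 6.0000e-02 1.6977e+02] j [  1.4  -1.8 -26.6  -0.1 -65.1 -11.6] F [-0.2 -0.3 -0.1] op 0.0876
  units [-0.476  2.162  0.053] [ 1.000e-03  2.000e-03 -1.504e+00]
```

drive_tool --pt "-0.2 0.95 0 0 0 -0.7" --pt "-0.2 0.95 0 0 0 -0.7" --pt "-0.2 0.95 0 0 0 -0.7" --pt "-0.2 0.95 0 0 0 -0.7" --pt "-0.2 0.95 0 0 0 -0.7"

```text
clock: 1.95
tool_pos: [0.4625, -0.0446, 0.2273]
orientation: [179.9, 0.1, -147.7]
force: [-0.0, -0.4, -0.5]
opening: 0.0875
```

```bash
python3 - <<'E'
from h import *
step([.535,.1255,.22],-100)
E
```

```text
t 1.95 pos [ 0.4625 -0.0446  0.2273] [ 1.7994e+02  1.0000e-01 -1.4772e+02] j [ 18.8   0.2 -24.6  -0.1 -65.1  13.5] F [-0.  -0.4 -0.5] op 0.0875
  units [-1.014  0.7    0.051] [ 0.     0.002 -0.795]
```

drive_tool --pt "-1.0 0.7 0.05 0 0 -0.8" --pt "-1.0 0.7 0.05 0 0 -0.8" --pt "-1.0 0.7 0.05 0 0 -0.8" --pt "-1.0 0.7 0.05 0 0 -0.8" --pt "-1.0 0.7 0.05 0 0 -0.8" --pt "-1.0 0.7 0.05 0 0 -0.8" --pt "-1.0 0.7 0.05 0 0 -0.8"

```text
clock: 2.65
tool_pos: [0.5333, 0.1245, 0.2197]
orientation: [180.0, 0.1, -99.6]
force: [-0.4, -0.6, 0.7]
opening: 0.0881
```

```bash
python3 - <<'E'
from h import *
step([.535,.1255,.22],-100)
snap('wrist','w1')
E
```

```text
t 2.65 pos [0.5333 0.1245 0.2197] [ 1.7999e+02  8.0000e-02 -9.9620e+01] j [ 33.6   8.8 -16.1  -0.1 -65.   46.8] F [-0.4 -0.6  0.7] op 0.0881
  units [-0.008 -0.01  -0.002] [0.    0.001 0.006]
```

View pics/w1.png

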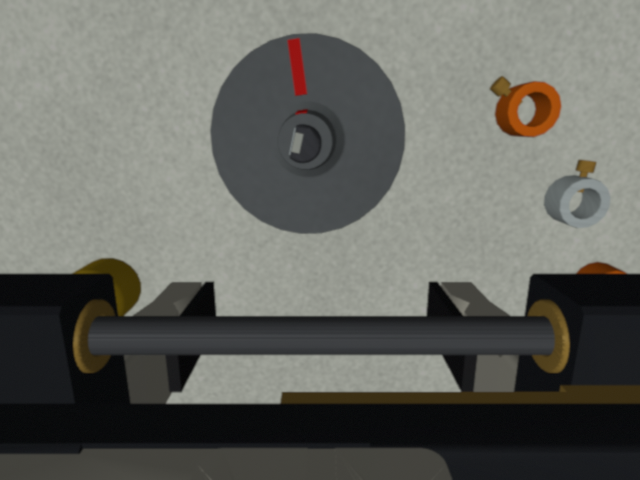

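The wrist view shows the foot at (308,134), the red mark running from (294,40) to (300,95), the spindle top near (304,144) with its bright flat on the left at (296,140), and the silver collar at (577,201) with its screw at (586,166). Now the measurements.

```bash
cat > m1.py <<'E'
from h import *
def circ(P):
    x=np.linalg.lstsq(np.c_[2*P,np.ones(len(P))],(P**2).sum(1),rcond=None)[0]; return x[:2],np.sqrt(x[2]+x[:2]@x[:2])
def hull_circ(s,m,z):
    c=max(cv2.findContours(m.astype(np.uint8),0,1)[0],key=cv2.contourArea); c=cv2.convexHull(c)
    P=np.array([ray(s,*p[0],z)[:2] for p in c]); return circ(P)
E
python3 - <<'E'
from m1 import *
s=load('w1'); I=s['pixels'].astype(int); g=I.mean(2); R,G,B=I[...,0],I[...,1],I[...,2]
red=(R>90)&(G<60)&(B<60)
W=np.zeros(g.shape,bool); W[20:240,195:420]=1
F,r=hull_circ(s,((g<105)|red)&W,.010); print('foot',F,r)
ys,xs=np.nonzero(red&W&(np.arange(480)[:,None]<100))
Q=np.array([ray(s,u,v,.012)[:2] for u,v in zip(xs,ys)]); q=Q.mean(0); d=np.linalg.svd(Q-q)[2][0]; d*=np.sign(d[0])
print('red dir',np.degrees(np.arctan2(d[1],d[0])),'radial',np.degrees(np.arctan2(*(q-F)[::-1])),q)
crop('w1',268,104,348,174,9,'c2')
crop('w1',535,150,625,235,8,'c3')
W=np.zeros(g.shape,bool); W[150:240,535:625]=1
br=(R-B>50)&W; ys,xs=np.nonzero(br); print('brass n',br.sum(),xs.mean(),ys.mean(),ray(s,xs.mean(),ys.mean(),.014))
print(I[200,555],I[230,600],I[200,577],I[183,577])
E
```

```text
foot [0.59614741 0.12609847] 0.08394740559884657
red dir -1.9030910028508596 radial -1.4883683941423236 [0.65491743 0.12457146]
brass n 203 585.3497536945813 167.79802955665025 [ 0.53184826 -0.10876178  0.014     ]
[ 99 105 104] [160 162 154] [155 158 149] [139 147 147]
```

View pics/c2.png

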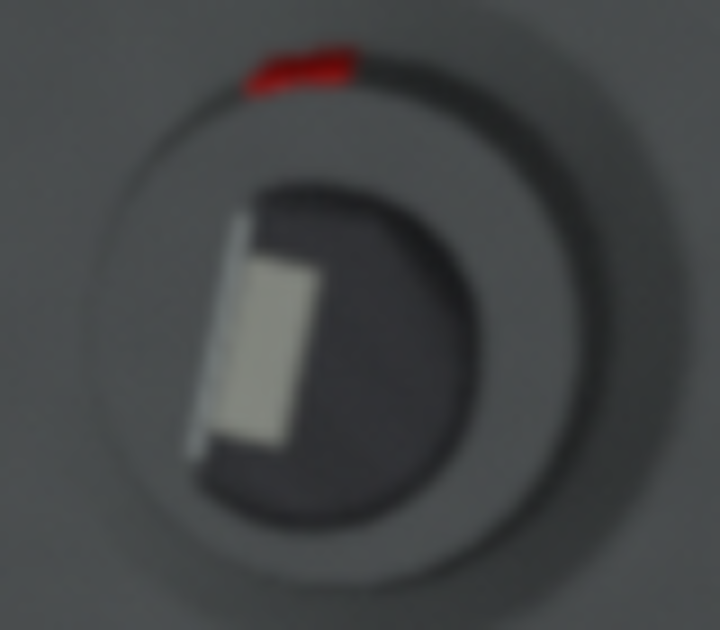

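View pics/c3.png

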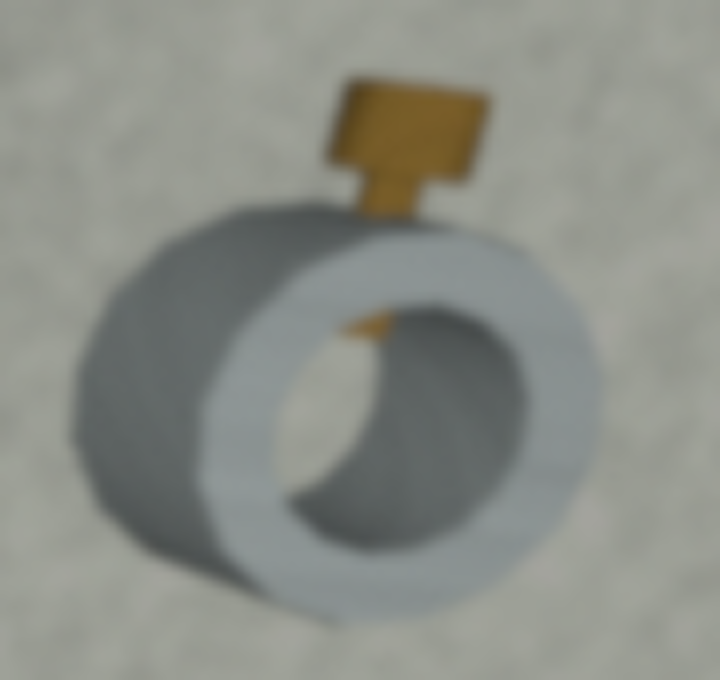

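```bash
python3 - <<'E'
from m1 import *
s=load('w1')
f2=lambda x,y:((x+.5)/9-.5+268,(y+.5)/9-.5+104)
f3=lambda x,y:((x+.5)/8-.5+535,(y+.5)/8-.5+150)
ang=lambda d:np.degrees(np.arctan2(d[1],d[0]))
for a,b in (((250,258),(213,435)),((322,268),(287,447)),((236,215),(190,458))):
    p,q=[ray(s,*f2(*k),.114)[:2] for k in (a,b)]; d=p-q; print('flat edge len',np.linalg.norm(d),'normal',ang([-d[1],d[0]]))
P=np.array([ray(s,*f2(*k),.07)[:2] for k in ((100,270),(150,180),(95,340),(583,330),(560,450),(345,585),(240,555),(330,87),(420,100),(510,160),(130,450))])
print('shoulder',circ(P))
P=np.array([ray(s,*f2(*k),.111)[:2] for k in ((310,183),(400,215),(460,280),(480,350),(455,440),(390,510),(310,530),(250,512))])
print('shaft',circ(P))
P=np.array([ray(s,*f3(*k),.028)[:2] for k in ((205,400),(230,325),(290,265),(370,232),(450,235),(540,280),(590,340),(603,400),(585,480),(530,560),(460,605),(390,622),(310,590),(245,545),(212,490))])
c,r=circ(P); print('collar',c,r)
h=ray(s,585.35,167.8,.014)[:2]; print('screw dist',np.linalg.norm(h-c),'dir',ang(h-c))
P=np.array([ray(s,*f3(*k),.028)[:2] for k in ((430,306),(500,345),(526,410),(500,490),(440,540),(370,550),(295,505),(275,430),(300,360),(340,328))]); print('bore',circ(P))
E
```

```text
flat edge len 0.012250424065624653 normal 67.3398359106225
flat edge len 0.012356788981323592 normal 68.38535813852747
flat edge len 0.01672906616393588 normal 68.36837590773553
shoulder (array([0.59602166, 0.12572597]), np.float64(0.019589202098679044))
shaft (array([0.59593446, 0.12620889]), np.float64(0.011699486625299349))
collar [ 0.50477139 -0.09960772] 0.02119813085708382
screw dist 0.028580804501574242 dir -18.68071713928058
bore (array([ 0.50425248, -0.09940854]), np.float64(0.013396864477453226))
```

```bash
python3 - <<'E'
from h import *
step([.596,.1259,.15],-111.9)
E
```

```text
t 2.7 pos [0.5333 0.1243 0.2199] [-1.7999e+02  9.0000e-02 -9.9840e+01] j [ 33.6   8.8 -16.1  -0.1 -65.   46.6] F [-0.7  0.1 -0.2] op 0.088
  units [-0.081 -0.41   0.466] [0.    0.002 0.201]
```

drive_tool --pt "-0.081 -0.41 0 0 0 0.2" --pt "-0.081 -0.41 0.2 0 0 0.2" --pt "-0.081 -0.41 0.466 0 0 0.2" --pt "-0.081 -0.41 0.466 0 0 0.2" --pt "-0.081 -0.41 0.466 0 0 0.2"

```text
clock: 3.2
tool_pos: [0.5958, 0.1252, 0.1503]
orientation: [180.0, -0.0, -111.9]
force: [0.6, -0.3, 1.2]
opening: 0.0879
```

```bash
python3 - <<'E'
from h import *
step([.596,.1259,.076],-111.9)
E
```

```text
t 3.2 pos [0.5958 0.1252 0.1503] [ 179.96   -0.   -111.93] j [ 30.2  17.8 -13.9  -0.  -58.4  37.9] F [ 0.6 -0.3  1.2] op 0.0879
  units [-0.005  0.     0.495] [ 0.001 -0.    -0.   ]
```

drive_tool --pt "-0.005 0 0.25 0 0 0" --pt "-0.005 0 0.495 0 0 0" --pt "-0.005 0 0.495 0 0 0" --pt "-0.005 0 0.495 0 0 0"

```text
clock: 3.6
tool_pos: [0.5972, 0.1263, 0.0785]
orientation: [-179.9, 0.0, -111.9]
force: [0.7, -0.2, 0.6]
opening: 0.0876
```

drive_tool --pt "0 0 0 0 0 0" --pt "0 0 0 0 0 0" --pt "0 0 0 0 0 0" --pt "0 0 0 0 0 0" --pt "0 0 0 0 0 0" --pt "0 0 0 0 0 0" --pt "0 0 0 0 0 0" --pt "0 0 0 0 0 0" --fingers -1

```text
clock: 4.4
tool_pos: [0.5971, 0.1263, 0.0783]
orientation: [-179.9, 0.0, -111.9]
force: [-0.1, 0.1, 0.0]
opening: 0.0291
```

```bash
python3 - <<'E'
from h import *
step([.596,.1259,.076],-111.9); print(sensors.get_obs()['moment'])
snap('wrist','w2')
E
```

```text
t 4.4 pos [0.5971 0.1263 0.0783] [-1.7995e+02  3.0000e-02 -1.1190e+02] j [ 30.3  22.  -18.3   0.  -49.6  37.8] F [-0.1  0.1  0. ] op 0.0291
  units [0.005 0.006 0.016] [-0.001  0.001 -0.   ]
[-0.06065642  0.10100575  0.04898696]
```

View pics/w2.png

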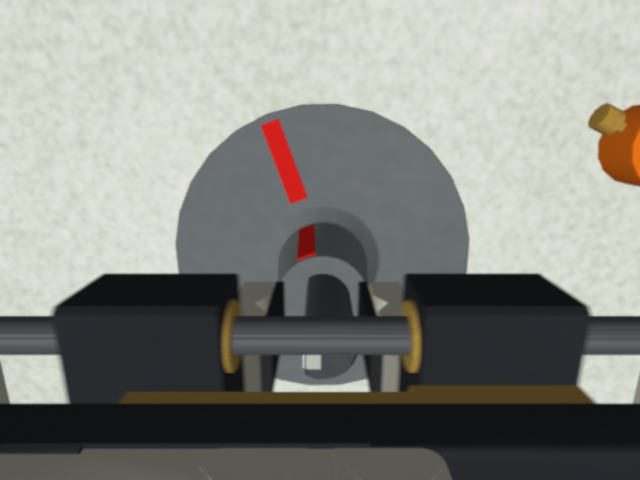

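Fingers (at 275 and 370 px) are still closing around the spindle at (327,360).

drive_tool --pt "0 0 0 0 0 0" --pt "0 0 0 0 0 0" --pt "0 0 0 0 0 0" --pt "0 0 0 0 0 0"

```text
clock: 4.85
tool_pos: [0.5959, 0.1236, 0.0782]
orientation: [180.0, -0.2, -111.9]
force: [-1.3, -9.5, 4.7]
opening: 0.0188
```

```bash
python3 - <<'E'
from h import *
step([.596,.1259,.078],178.3); print(sensors.get_obs()['moment'])
E
```

```text
t 4.85 pos [0.5959 0.1236 0.0782] [ 179.97   -0.21 -111.94] j [ 30.2  22.  -18.4   0.1 -49.8  37.8] F [-1.3 -9.5  4.7] op 0.0188
  units [-0.014  0.005  0.002] [-0.002 -0.003  1.163]
[-3.58729742  0.74551772  0.05210326]
```

drive_tool --pt "0 0.002 0 0 0 0.12" --pt "-0.001 0.004 0 0 0 0.24" --pt "-0.001 0.006 0 0 0 0.36" --pt "-0.002 0.008 0 0 0 0.48" --pt "-0.003 0.01 0 0 0 0.58" --pt "-0.003 0.01 0 0 0 0.58"

```text
clock: 5.45
tool_pos: [0.5941, 0.1237, 0.0783]
orientation: [-179.9, -0.3, -146.8]
force: [-2.6, -5.6, 3.0]
opening: 0.0187
```

```bash
python3 - <<'E'
from h import *
step([.5943,.1260,.078],178.3); print(sensors.get_obs()['moment'])
E
```

```text
t 5.45 pos [0.5941 0.1237 0.0783] [-179.88   -0.29 -146.84] j [ 30.3  21.9 -18.6   0.2 -49.8   2.8] F [-2.6 -5.6  3. ] op 0.0187
  units [-0.01   0.012  0.002] [-0.003 -0.004  0.581]
[-1.66230761  0.67727879 -0.02021984]
```

drive_tool --pt "-0.002 0.003 0 0 0 0.12" --pt "-0.004 0.006 0 0 0 0.24" --pt "-0.005 0.009 0 0 0 0.36" --pt "-0.006 0.011 0 0 0 0.48" --pt "-0.008 0.012 0 0 0 0.58" --pt "-0.008 0.012 0 0 0 0.58" --pt "-0.008 0.012 0 0 0 0.58"

```text
clock: 6.15
tool_pos: [0.5927, 0.1248, 0.0782]
orientation: [-179.6, -0.3, 178.5]
force: [-5.3, -5.9, 6.5]
opening: 0.0185
```

```bash
python3 - <<'E'
from h import *
step([.5943,.1260,.078],178.3); print(sensors.get_obs()['moment'])
s=snap('wrist','w3'); snap('scene','s3')
W=crop('w3',220,100,440,400,2,'c4')
I=s['pixels'].astype(int); R,G,B=I[...,0],I[...,1],I[...,2]
red=(R>110)&(G<70)&(B<70); ys,xs=np.nonzero(red); k=ys<200; print(ys.min(),ys.max())
Q=np.array([ray(s,u,v,.012)[:2] for u,v in zip(xs,ys)]); F=np.array([.5962,.1258]); Q=Q[np.linalg.norm(Q-F,axis=1)>.035]
q=Q.mean(0); d=np.linalg.svd(Q-q)[2][0]; d*=np.sign(d[0]); print('red',q,np.degrees(np.arctan2(d[1],d[0])),np.degrees(np.arctan2(*(q-F)[::-1])))
E
```

```text
t 6.15 pos [0.5927 0.1248 0.0782] [-179.65   -0.32  178.52] j [ 30.4  21.9 -18.6   0.2 -49.9 -32. ] F [-5.3 -5.9  6.5] op 0.0185
  units [-0.01   0.008  0.001] [-0.006 -0.005  0.004]
[-1.39469325  1.91648725 -0.09129963]
250 269
red [0.65444828 0.12518468] -4.017146823942302 -0.6052357955497534
```

View pics/w3.png

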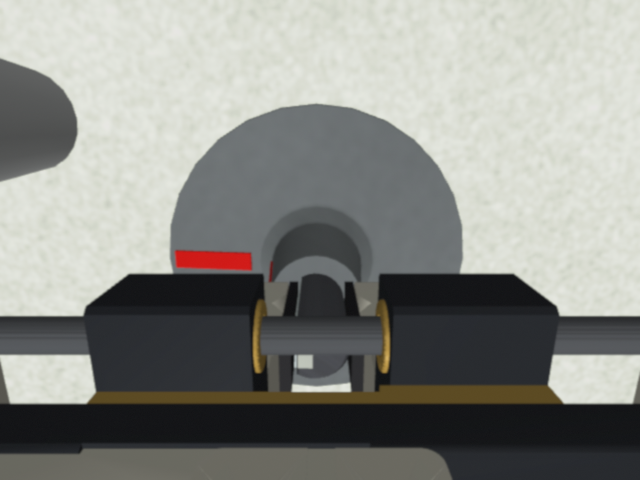

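Opening reads 18.5 mm, so the pads are square on the flat, with the jaw axis at 178.5°. The red stripe at (213,260) lines up with the jaws. Next I release, rise and check from above.

drive_tool --pt "0 0 0 0 0 0" --pt "0 0 0 0 0 0" --pt "0 0 0 0 0 0" --pt "0 0 0 0 0 0" --pt "0 0 0 0 0 0" --pt "0 0 0 0 0 0" --fingers 1

```text
clock: 6.85
tool_pos: [0.5927, 0.1249, 0.0782]
orientation: [-179.7, -0.3, 178.5]
force: [-0.3, -1.3, 0.0]
opening: 0.0611
```

drive_tool --pt "0 0 -0.1 0 0 0" --pt "0 0 -0.3 0 0 0" --pt "0 0 -0.6 0 0 0" --pt "0 0 -0.95 0 0 0" --pt "0 0 -0.95 0 0 0"

```text
clock: 7.35
tool_pos: [0.5971, 0.1268, 0.2283]
orientation: [-179.9, 0.3, 178.6]
force: [-0.5, -0.2, -0.1]
opening: 0.0876
```

```bash
python3 - <<'E'
from h import *
step([.535,.1255,.22],-108.7)
E
```

```text
t 7.35 pos [0.5971 0.1268 0.2283] [-179.88    0.31  178.62] j [ 30.5  14.3  -8.1   0.3 -67.4 -32. ] F [-0.5 -0.2 -0.1] op 0.0876
  units [ 0.414 -0.018  0.053] [-0.005  0.003 -1.211]
```

drive_tool --pt "0.2 0 0 0 0 -0.14" --pt "0.41 -0.02 0.05 0 0 -0.28" --pt "0.41 -0.02 0.05 0 0 -0.42" --pt "0.41 -0.02 0.05 0 0 -0.56" --pt "0.41 -0.02 0.05 0 0 -0.7" --pt "0.41 -0.02 0.05 0 0 -0.84" --pt "0.41 -0.02 0.05 0 0 -0.98"

```text
clock: 8.05
tool_pos: [0.5356, 0.1253, 0.2205]
orientation: [-179.7, 0.1, -122.2]
force: [-0.4, 0.5, -0.3]
opening: 0.0875
```

drive_tool --pt "0 0 0 0 0 -0.14" --pt "0 0 0 0 0 -0.23" --pt "0 0 0 0 0 -0.23" --pt "0 0 0 0 0 -0.23"

```text
clock: 8.45
tool_pos: [0.5355, 0.1252, 0.2204]
orientation: [-179.7, 0.0, -108.6]
force: [-0.1, -0.9, -0.2]
opening: 0.0875
```

```bash
python3 - <<'E'
from m1 import *
step([.535,.1255,.22],-108.7)
s=snap('wrist','w4'); I=s['pixels'].astype(int); g=I.mean(2); R,G,B=I[...,0],I[...,1],I[...,2]
red=(R>90)&(G<60)&(B<60); print(proj(s,[.596,.126,.114]))
ys,xs=np.nonzero(red)
Q=np.array([ray(s,u,v,.012)[:2] for u,v in zip(xs,ys)]); F=np.array([.596,.126]); Q=Q[(np.linalg.norm(Q-F,axis=1)>.036)&(np.linalg.norm(Q-F,axis=1)<.09)]
q=Q.mean(0); d=np.linalg.svd(Q-q)[2][0]; d*=np.sign(d[0]); print('red',q,np.degrees(np.arctan2(d[1],d[0])),np.degrees(np.arctan2(*(q-F)[::-1])))
u,v=map(int,proj(s,[.596,.126,.1]));print(u,v)
crop('w4',u-40,v-40,u+40,v+30,9,'c5'); print(u-40,v-40)
E
```

```text
t 8.45 pos [0.5355 0.1252 0.2204] [-179.65    0.   -108.59] j [ 33.8   8.9 -16.1   0.3 -64.8  37.5] F [-0.1 -0.9 -0.2] op 0.0875
  units [-0.     0.004  0.003] [-0.006  0.     0.002]
(np.float64(289.5620074282665), np.float64(151.70265911530544))
red [0.65488279 0.12490066] -2.2022073011425056 -1.0695861772999997
291 150
251 110
```

View pics/c5.png

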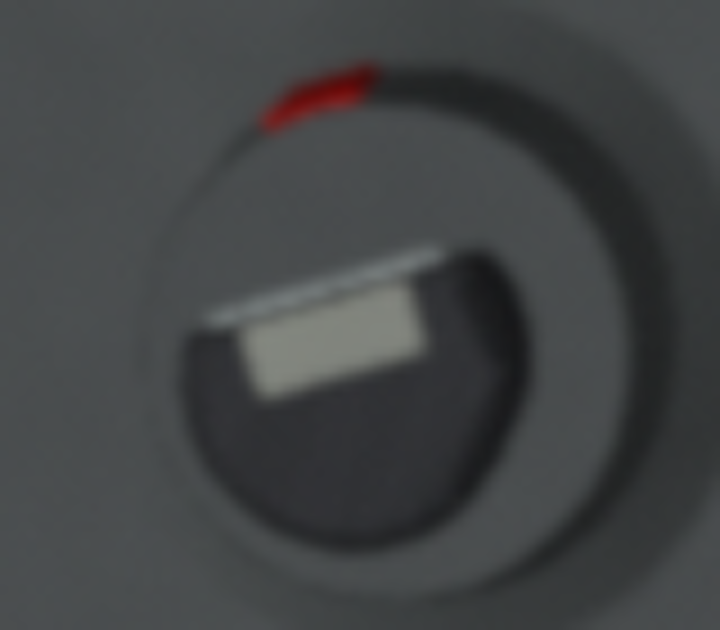

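View pics/w4.png

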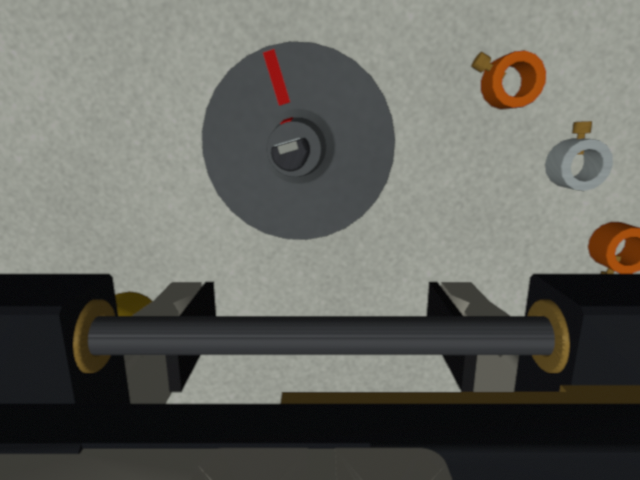

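The white dab at (288,146) now faces the red stripe at (276,77). I'll measure the exact angle and the collar again.

```bash
python3 - <<'E'
from m1 import *
s=load('w4'); f2=lambda x,y:((x+.5)/9-.5+251,(y+.5)/9-.5+110)
ang=lambda d:np.degrees(np.arctan2(d[1],d[0]))
for a,b in (((205,322),(440,252)),((268,400),(425,352)),((242,330),(410,283))):
    p,q=[ray(s,*f2(*k),.114)[:2] for k in (a,b)]; d=p-q; print('len',np.linalg.norm(d),ang([d[1],-d[0]]))
m=ray(s,*f2(320,110),.065)[:2]; 
P=np.array([ray(s,*f2(*k),.07)[:2] for k in ((150,300),(143,360),(200,190),(260,135),(400,100),(500,125),(590,215),(630,330),(600,450),(500,560),(400,597))])
c,r=circ(P);print('shoulder',c,r,'mark on column',ang(ray(s,*f2(318,112),.069)[:2]-c))
P=np.array([ray(s,*f2(*k),.111)[:2] for k in ((183,380),(200,440),(250,510),(350,550),(440,525),(500,450),(530,370),(515,300),(490,250))]); print('shaft',circ(P))
step([.46,-.1,.20],-108.7)
E
```

```text
len 0.017101795437302975 -2.4952768344608462
len 0.011519605739941772 -1.9956698967612267
len 0.01218260694158558 -3.4009853806090224
shoulder [0.59643163 0.12625418] 0.019617091782181535 mark on column -2.785410978186555
shaft (array([0.59653862, 0.12577111]), np.float64(0.012324526416519202))
t 8.5 pos [0.5355 0.1252 0.2204] [-179.66   -0.   -108.58] j [ 33.8   8.9 -16.1   0.3 -64.8  37.5] F [0.3 0.2 0.6] op 0.0879
  units [ 1.584 -0.     0.136] [-0.006 -0.     0.002]
```

drive_tool --pt "0.3 0 0 0 0 0" --pt "0.65 0.1 0 0 0 0" --pt "0.95 0.2 0 0 0 0" --pt "0.95 0.2 0 0 0 0"

```text
clock: 8.9
tool_pos: [0.4583, -0.0034, 0.2204]
orientation: [-179.7, 0.0, -108.9]
force: [1.1, 0.0, 0.2]
opening: 0.0877
```

```bash
python3 - <<'E'
from h import *
step([.445,-.08,.19],-108.7)
E
```

```text
t 8.9 pos [ 0.4583 -0.0034  0.2204] [-1.7969e+02  1.0000e-02 -1.0885e+02] j [ 24.5  -0.3 -26.2   0.2 -63.8  46.5] F [1.1 0.  0.2] op 0.0877
  units [ 0.512 -0.08   0.203] [-0.005  0.    -0.003]
```

drive_tool --pt "0.25 -0.08 0.1 -0.005 0 0" --pt "0.51 -0.08 0.2 -0.005 0 0" --pt "0.51 -0.08 0.2 -0.005 0 0" --pt "0.51 -0.08 0.2 -0.005 0 0"

```text
clock: 9.3
tool_pos: [0.445, -0.0804, 0.1904]
orientation: [-180.0, -0.0, -109.0]
force: [0.5, -0.1, 1.2]
opening: 0.0876
```

```bash
python3 - <<'E'
from h import *
step([.445,-.08,.19],-108.7)
s=snap('wrist','w5'); u,v=map(int,proj(s,[.5045,-.0995,.028])); print(u,v); crop('w5',u-50,v-60,u+50,v+50,7,'c6'); print(u-50,v-60)
E
```

```text
t 9.3 pos [ 0.445  -0.0804  0.1904] [-179.99   -0.   -109.04] j [ 14.9   0.8 -29.3   0.  -60.   56.1] F [ 0.5 -0.1  1.2] op 0.0876
  units [-0.003  0.001  0.003] [-0.    -0.    -0.006]
319 139
269 79
```

View pics/w5.png

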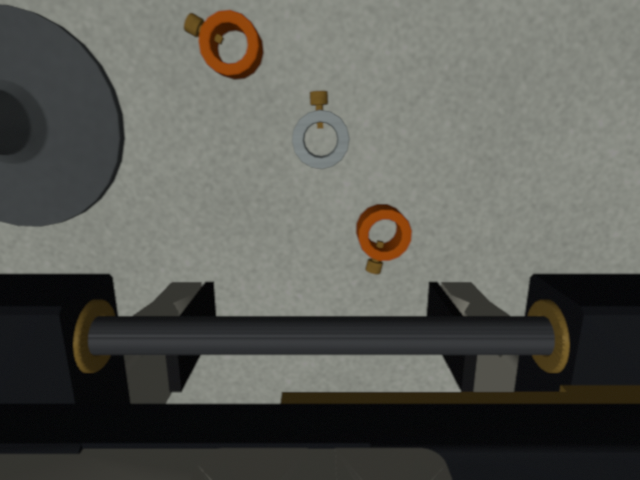

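View pics/c6.png

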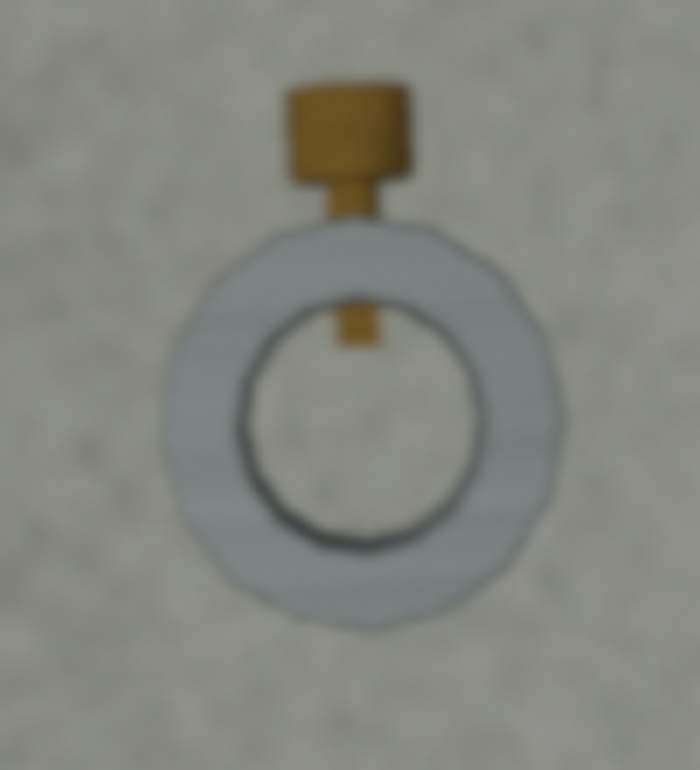

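```bash
python3 - <<'E'
from m1 import *
s=load('w5'); f=lambda x,y:((x+.5)/7-.5+269,(y+.5)/7-.5+79)
ang=lambda d:np.degrees(np.arctan2(d[1],d[0]))
P=np.array([ray(s,*f(*k),.028)[:2] for k in ((165,425),(215,280),(280,235),(355,220),(430,232),(510,280),(562,420),(545,520),(480,600),(370,630),(300,615),(225,570),(185,510))])
c,r=circ(P); print('outer',c,r)
h=ray(s,*f(349,133),.014)[:2]; t=ray(s,*f(358,330),.014)[:2]
print('screw',np.linalg.norm(h-c),ang(h-c),'tip',np.linalg.norm(t-c),'tip-head',ang(h-t))
step([c[0],c[1],.10],-108.9)
E
```

```text
outer [ 0.5041018  -0.10036749] 0.021654503740813714
screw 0.03118440573987436 -15.685044831147886 tip 0.01029480052604774 tip-head -16.345040949612937
t 9.35 pos [ 0.4455 -0.0797  0.1907] [-1.7995e+02  2.0000e-02 -1.0896e+02] j [ 14.9   0.8 -29.2   0.  -60.   56.1] F [-0.2 -0.1  1. ] op 0.0879
  units [ 0.004 -0.413  0.605] [-0.001  0.    -0.001]
```

drive_tool --pt "0.004 -0.2 0.2 0 0 -0.05" --pt "0.004 -0.413 0.5 0 0 -0.05" --pt "0.004 -0.413 0.605 0 0 -0.05" --pt "0.004 -0.413 0.605 0 0 -0.05"

```text
clock: 9.75
tool_pos: [0.5033, -0.0998, 0.0971]
orientation: [179.8, -0.1, -106.0]
force: [-0.3, -0.3, -0.8]
opening: 0.0875
```

```bash
python3 - <<'E'
from m1 import *
step([.5042,-.1003,.005],-106)
E
```

```text
t 9.75 pos [ 0.5033 -0.0998  0.0971] [ 1.7976e+02 -1.0000e-01 -1.0598e+02] j [ 10.7  12.8 -29.2  -0.  -48.3  63.3] F [-0.3 -0.3 -0.8] op 0.0875
  units [ 0.    -0.009  0.614] [ 0.004 -0.002  0.   ]
```

drive_tool --pt "0 -0.009 0.3 0.004 -0.002 0" --pt "0 -0.009 0.55 0.004 -0.002 0" --pt "0 -0.009 0.612 0.004 -0.002 0" --pt "0 -0.009 0.612 0.004 -0.002 0" --pt "0 -0.009 0.612 0.004 -0.002 0"

```text
clock: 10.25
tool_pos: [0.5058, -0.0997, 0.0074]
orientation: [-179.8, 0.1, -105.9]
force: [0.4, -0.3, 0.7]
opening: 0.0874
```

```bash
python3 - <<'E'
from m1 import *
step([.5042,-.1003,.005],-106)
E
```

```text
t 10.25 pos [ 0.5058 -0.0997  0.0074] [-1.7985e+02  6.0000e-02 -1.0591e+02] j [ 10.7  20.3 -34.3   0.  -35.3  63.4] F [ 0.4 -0.3  0.7] op 0.0874
  units [0.007 0.009 0.016] [-0.002  0.001  0.001]
```

drive_tool --pt "0.005 0.01 0.016 0 0 0" --pt "0.005 0.01 0.016 0 0 0"

```text
clock: 10.45
tool_pos: [0.5053, -0.0997, 0.0067]
orientation: [-179.7, 0.1, -105.9]
force: [-0.6, -0.4, -0.6]
opening: 0.0878
```

drive_tool --pt "0 0 0 0 0 0" --pt "0 0 0 0 0 0" --pt "0 0 0 0 0 0" --pt "0 0 0 0 0 0" --pt "0 0 0 0 0 0" --pt "0 0 0 0 0 0" --pt "0 0 0 0 0 0" --pt "0 0 0 0 0 0" --fingers -1

```text
clock: 11.25
tool_pos: [0.5051, -0.0998, 0.0066]
orientation: [-179.7, 0.1, -105.9]
force: [-0.1, -0.2, -0.7]
opening: 0.0434
```

```bash
python3 - <<'E'
from m1 import *
step([.5042,-.1003,.005],-106)
snap('wrist','w6')
E
```

```text
t 11.25 pos [ 0.5051 -0.0998  0.0066] [-1.797e+02  1.300e-01 -1.059e+02] j [ 10.7  20.2 -34.5   0.  -34.9  63.4] F [-0.1 -0.2 -0.7] op 0.0434
  units [0.005 0.005 0.011] [-0.005  0.002  0.002]
```

View pics/w6.png

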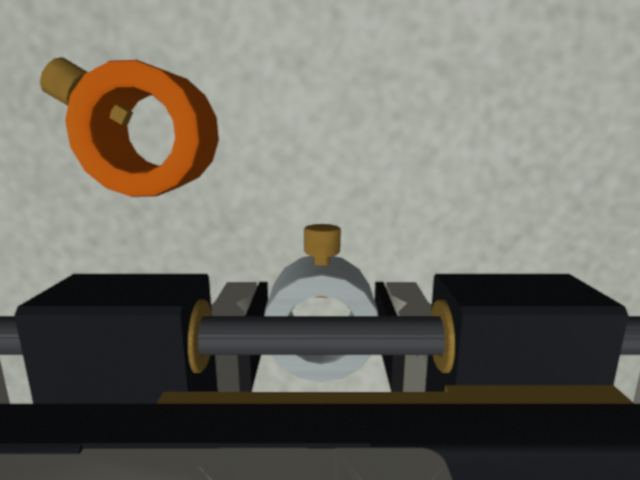

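drive_tool --pt "0 0 0 0 0 0" --pt "0 0 0 0 0 0" --pt "0 0 -0.1 0 0 0" --pt "0 0 -0.4 0 0 0" --pt "0 0 -0.7 0 0 0" --pt "0 0 -1 0 0 0" --pt "0 0 -1 0 0 0"

```text
clock: 12.0
tool_pos: [0.508, -0.0998, 0.1631]
orientation: [-179.1, 0.3, -105.8]
force: [0.4, 0.6, -0.9]
opening: 0.0439
```

```bash
python3 - <<'E'
from m1 import *
step([.597,.1258,.165],-91.5)
s=snap('wrist','w7'); crop('w7',220,210,420,410,3.5,'c7')
E
```

```text
t 12.0 pos [ 0.508  -0.0998  0.1631] [-179.1     0.33 -105.83] j [ 10.7   8.2 -24.9   0.1 -55.9  63.4] F [ 0.4  0.6 -0.9] op 0.0439
  units [-1.609e+00 -1.600e-01 -1.000e-03] [-0.016  0.004 -0.239]
```

View pics/c7.png

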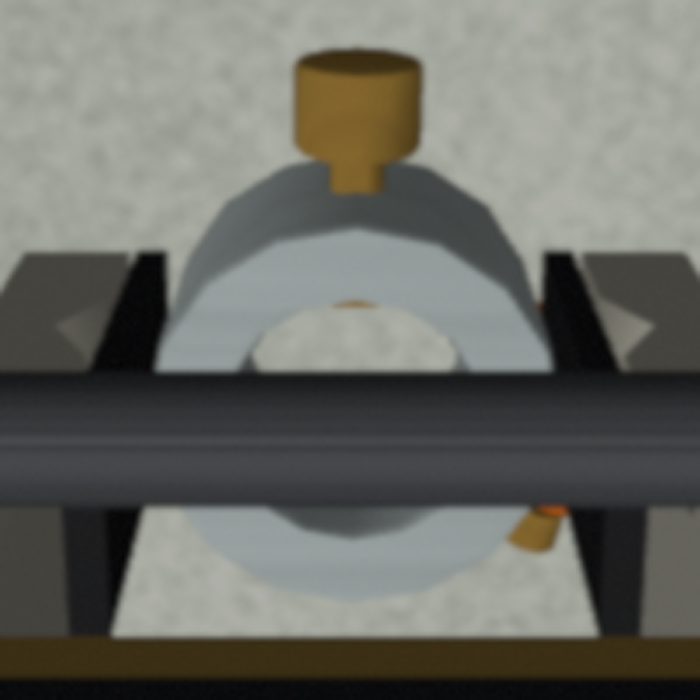

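```bash
python3 - <<'E'
from m1 import *
s=load('w7'); o=sensors.get_obs(); f=lambda x,y:((x+.5)/3.5-.5+220,(y+.5)/3.5-.5+210)
Rc=Ro.from_euler('xyz',o['orientation'],degrees=True)
P=np.array([ray(s,*f(*k),.1845)[:2] for k in ((355,230),(275,243),(440,243),(210,288),(355,598),(240,555),(470,560))]); c,r=circ(P)
B=np.array([ray(s,*f(*k),.1845)[:2] for k in ((355,303),(310,313),(400,313),(255,352),(455,352),(355,538),(285,510),(420,510))]); b,rb=circ(B)
for q in (c,b): print(Rc.inv().apply(np.array([*q,.1845])-o['tool_pos'])*1e3)
print(r,rb); h=ray(s,*f(358,115),.1705); print(Rc.inv().apply(h-o['tool_pos'])*1e3)
E
```

```text
[ -0.05279324  -1.76463375 -24.52184624]
[ -0.4357904  -1.326715  -24.524952 ]
0.02075914929519165 0.012922976068507069
[ -0.09463526 -30.45934788 -10.1890306 ]
```

drive_tool --pt "-0.3 0 0 -0.01 0 -0.1" --pt "-0.6 -0.05 0 -0.016 0.004 -0.2" --pt "-0.8 -0.08 0 -0.016 0.004 -0.24" --pt "-0.8 -0.08 0 -0.016 0.004 -0.24"

```text
clock: 12.45
tool_pos: [0.5515, 0.0153, 0.1592]
orientation: [179.6, -0.0, -91.2]
force: [-1.3, -1.1, -1.2]
opening: 0.0435
```

```bash
python3 - <<'E'
from m1 import *
step([.597,.1258,.165],-91.5)
E
```

```text
t 12.45 pos [0.5515 0.0153 0.1592] [ 1.7965e+02 -2.0000e-02 -9.1250e+01] j [ 21.8  12.4 -20.1  -0.1 -57.9  67. ] F [-1.3 -1.1 -1.2] op 0.0435
  units [-0.743 -0.287 -0.041] [ 0.006 -0.     0.004]
```

drive_tool --pt "-0.3 -0.15 -0.04 0 0 0" --pt "-0.6 -0.28 -0.04 0 0 0" --pt "-0.74 -0.287 -0.04 0 0 0.004" --pt "-0.74 -0.287 -0.04 0 0 0.004" --pt "-0.74 -0.287 -0.04 0 0 0.004"

```text
clock: 12.95
tool_pos: [0.596, 0.1253, 0.1632]
orientation: [179.5, -0.1, -91.5]
force: [-0.4, 0.1, -0.2]
opening: 0.0439
```

drive_tool --pt "0 0 0 0 0 0"

```text
clock: 13.05
tool_pos: [0.5954, 0.1243, 0.1626]
orientation: [179.4, -0.1, -91.5]
force: [0.2, -0.1, -0.8]
opening: 0.0436
```

```bash
python3 - <<'E'
from m1 import *
step([.597,.1258,.165],-91.5)
s=snap('wrist','w8'); crop('w8',220,60,420,410,2,'c8')
step([.597,.1258,.165],-91.5)
snap('scene','s8'); crop('s8',340,220,460,340,5,'c9')
E
```

```text
t 13.05 pos [0.5954 0.1243 0.1626] [ 1.7943e+02 -1.2000e-01 -9.1500e+01] j [ 30.   17.4 -12.6  -0.2 -60.6  58.6] F [ 0.2 -0.1 -0.8] op 0.0436
  units [-0.01  -0.01  -0.016] [ 0.01  -0.002  0.   ]
t 13.1 pos [0.5952 0.1241 0.1625] [ 1.7941e+02 -1.2000e-01 -9.1520e+01] j [ 30.   17.4 -12.6  -0.2 -60.6  58.6] F [ 0.  -0.3 -1.2] op 0.0435
  units [-0.012 -0.011 -0.017] [ 0.01  -0.002 -0.   ]
```

View pics/w8.png

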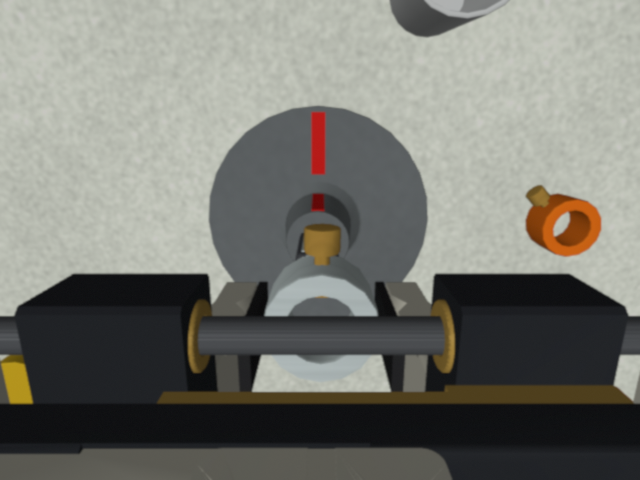

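View pics/c9.png

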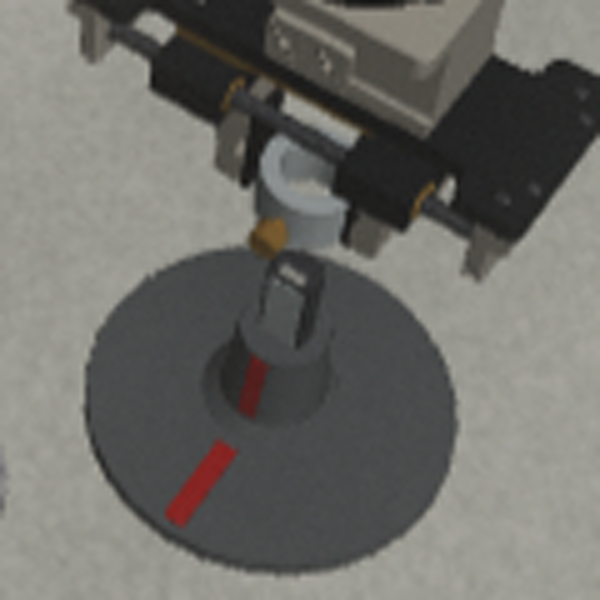

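```bash
crop=1; python3 - <<'E'
from m1 import *
crop('w8',250,215,390,395,4.5,'c10')
E
```

```text
(no output)
```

View pics/c10.png

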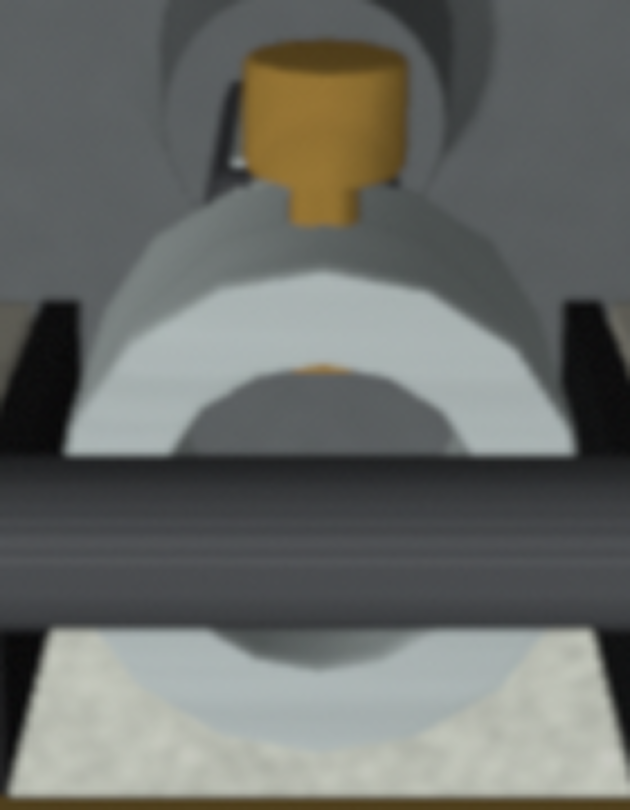

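```bash
python3 - <<'E'
from m1 import *
s=load('w8'); f=lambda x,y:((x+.5)/4.5-.5+250,(y+.5)/4.5-.5+215)
Rc=Ro.from_euler('xyz',[179.42,-.12,-91.51],degrees=True); T=np.array([.5953,.1242,.1625])
def rt(u,v,z):
    R=np.array(s['R']);c=-R.T@np.array(s['t']);d=R.T@np.array([(u-s['cx'])/s['fx'],(v-s['cy'])/s['fy'],1])
    c=Rc.inv().apply(c-T);d=Rc.inv().apply(d); return (c+d*(z-c[2])/d[2])*1e3
c0=rt(320,240,-.1585);
for z in (-.0214,-.0204,-.0224):
  P=np.array([rt(*f(*k),z)[:2] for k in ((322,270),(430,293),(518,350),(575,440),(218,293),(135,345),(70,440),(325,748),(105,635),(540,635))]); print(z,circ(P))
  B=np.array([rt(*f(*k),z)[:2] for k in ((320,368),(390,380),(440,410),(265,377),(205,410),(320,668),(255,655),(385,655))]); print('bore',circ(B))
h=rt(*f(326,115),-.0074); print('screw head',h)
# shoulder + shaft in this view
P=np.array([ray(s,*f(*k),.07)[:2] for k in ((160,100),(180,165),(440,50),(447,110),(200,20),(400,15))]); print('shoulder?',circ(P))
E
```

```text
-0.0214 (array([0.11037989, 0.16343979]), np.float64(21.137475509752825))
bore (array([0.04796023, 0.48731309]), np.float64(13.41250816350645))
-0.0204 (array([0.11179874, 0.68183519]), np.float64(21.29235181021877))
bore (array([0.04892173, 1.00808153]), np.float64(13.51078289093899))
-0.0224 (array([ 0.10896103, -0.3549556 ]), np.float64(20.982599209286892))
bore (array([ 0.04699873, -0.03345536]), np.float64(13.314233436073907))
screw head [  0.35573979 -29.80805226  -7.4       ]
shoulder? (array([0.59751182, 0.12609516]), np.float64(0.019849957316590457))
```

drive_tool --pt "-0.01 -0.012 0.1 0.01 -0.002 0" --pt "-0.01 -0.012 0.24 0.01 -0.002 0" --pt "-0.01 -0.012 0.24 0.01 -0.002 0" --pt "-0.01 -0.012 0.24 0.01 -0.002 0"

```text
clock: 13.55
tool_pos: [0.5968, 0.1248, 0.127]
orientation: [-180.0, -0.0, -91.6]
force: [1.1, 0.4, -0.2]
opening: 0.0434
```

```bash
python3 - <<'E'
from m1 import *
step([.5971,.1258,.1246],-91.5)
E
```

```text
t 13.55 pos [0.5968 0.1248 0.127 ] [-1.7999e+02 -3.0000e-02 -9.1560e+01] j [ 30.2  19.1 -15.4   0.  -55.5  58.3] F [ 1.1  0.4 -0.2] op 0.0434
  units [-0.007 -0.002  0.016] [-0.    -0.    -0.001]
```

drive_tool --pt "-0.01 -0.002 0.015 0 0 0" --pt "-0.01 -0.002 0.015 0 0 0" --pt "-0.01 -0.002 0.015 0 0 0"

```text
clock: 13.85
tool_pos: [0.5975, 0.1264, 0.1254]
orientation: [-179.9, -0.0, -91.6]
force: [-0.2, 0.7, 0.1]
opening: 0.0433
```

```bash
python3 - <<'E'
from m1 import *
step([.5971,.1258,.1246],-91.5)
snap('scene','s9'); crop('s9',360,225,440,305,8,'c11'); snap('wrist','w9'); crop('w9',250,175,390,395,3.5,'c12')
step([.5971,.1258,.12],-91.5)
E
```

```text
t 13.85 pos [0.5975 0.1264 0.1254] [-179.94   -0.    -91.56] j [ 30.3  19.2 -15.4   0.  -55.3  58.1] F [-0.2  0.7  0.1] op 0.0433
  units [0.004 0.002 0.005] [-0.001 -0.    -0.001]
t 13.95 pos [0.5974 0.1264 0.1252] [-1.7996e+02 -1.0000e-02 -9.1560e+01] j [ 30.3  19.2 -15.5   0.  -55.3  58.1] F [-0.3 -0.6 -0.5] op 0.0436
  units [0.004 0.002 0.035] [-0.001 -0.    -0.001]
```

View pics/c11.png

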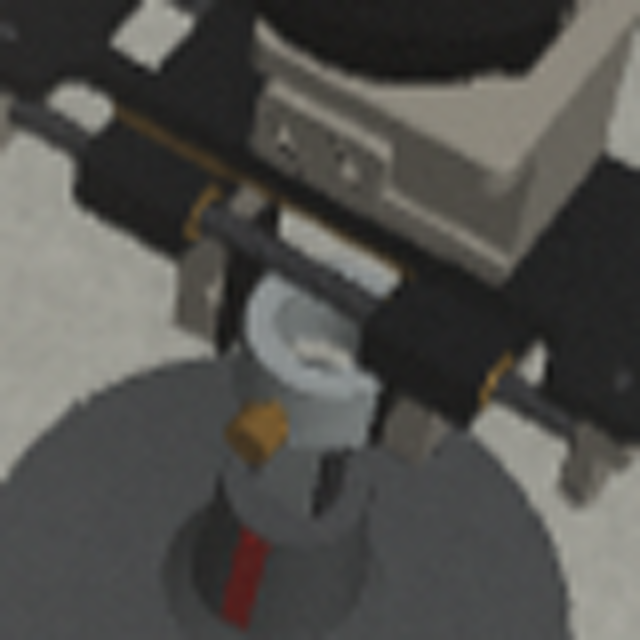

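View pics/c12.png

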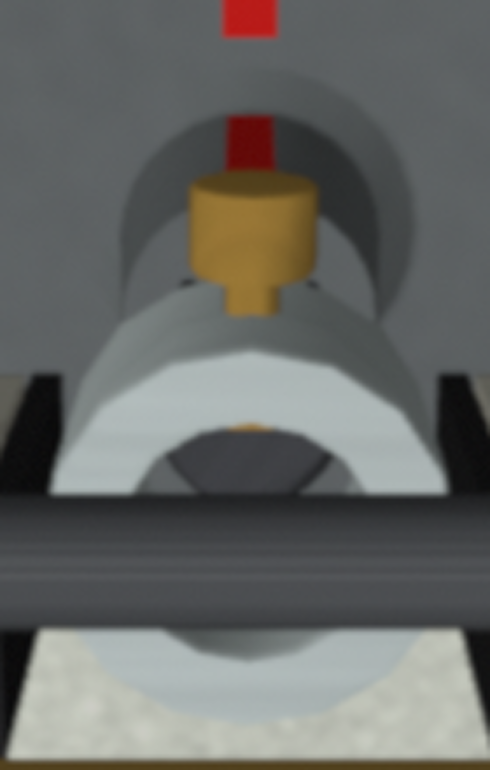

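Symmetric: red stripe, screw and spindle all lie on one column (crop x≈250). Descending in small steps while watching the force.

drive_tool --pt "0 0 0.02 0 0 0" --pt "0 0 0.04 0 0 0" --pt "0 0 0.06 0 0 0" --pt "0 0 0.06 0 0 0"

```text
clock: 14.35
tool_pos: [0.597, 0.1262, 0.1155]
orientation: [180.0, -0.0, -91.6]
force: [-0.6, 0.1, -1.0]
opening: 0.0436
```

```bash
python3 - <<'E'
from m1 import *
step([.5972,.1264,.105],-91.5); print(sensors.get_obs()['moment'])
E
```

```text
t 14.35 pos [0.597  0.1262 0.1155] [ 1.7998e+02 -4.0000e-02 -9.1560e+01] j [ 30.3  19.8 -16.1   0.  -54.2  58.1] F [-0.6  0.1 -1. ] op 0.0436
  units [-0.001 -0.002  0.07 ] [ 0.    -0.001 -0.001]
[-0.09594379  0.16377432 -0.01586644]
```

drive_tool --pt "0 0 0.02 0 0 0" --pt "0 0 0.05 0 0 0" --pt "0 0 0.08 0 0 0" --pt "0 0 0.1 0 0 0" --pt "0 0 0.1 0 0 0"

```text
clock: 14.85
tool_pos: [0.5966, 0.126, 0.0997]
orientation: [179.9, -0.1, -91.6]
force: [0.6, -0.1, -1.0]
opening: 0.0436
```

```bash
python3 - <<'E'
from m1 import *
step([.5972,.1264,.0766],-91.5); print(sensors.get_obs()['moment'])
E
```

```text
t 14.85 pos [0.5966 0.126  0.0997] [ 1.7993e+02 -7.0000e-02 -9.1570e+01] j [ 30.3  20.7 -17.    0.  -52.4  58.1] F [ 0.6 -0.1 -1. ] op 0.0436
  units [-0.003 -0.004  0.154] [ 0.001 -0.001 -0.001]
[-0.03171376  0.13244759  0.00926767]
```

The screw tip is past the flat's top (TCP below 0.109) with no contact force. Going on.

drive_tool --pt "-0.002 -0.002 0.03 0 0 0" --pt "-0.002 -0.003 0.07 0 0 0" --pt "-0.002 -0.004 0.11 0 0 0" --pt "-0.002 -0.004 0.135 0 0 0" --pt "-0.002 -0.004 0.135 0 0 0"

```text
clock: 15.35
tool_pos: [0.5967, 0.126, 0.0786]
orientation: [179.9, -0.1, -91.6]
force: [-0.5, 0.9, -0.0]
opening: 0.0433
```

```bash
python3 - <<'E'
from m1 import *
step([.5972,.1264,.0766],-91.5); print(sensors.get_obs()['moment'])
E
```

```text
t 15.35 pos [0.5967 0.126  0.0786] [ 1.7985e+02 -1.0000e-01 -9.1580e+01] j [ 30.3  22.1 -18.2   0.  -49.9  58.2] F [-0.5  0.9 -0. ] op 0.0433
  units [-0.002 -0.003  0.013] [ 0.002 -0.002 -0.001]
[-0.06151749  0.16210721  0.05531774]
```

drive_tool --pt "-0.002 -0.002 0.01 0.002 0 0" --pt "-0.002 -0.002 0.018 0.002 0 0" --pt "-0.002 -0.002 0.018 0.002 0 0"

```text
clock: 15.65
tool_pos: [0.5972, 0.1264, 0.0766]
orientation: [-180.0, -0.1, -91.6]
force: [-2.0, -0.2, 3.4]
opening: 0.0436
```

```bash
python3 - <<'E'
from m1 import *
step([.5972,.1264,.0766],-91.5); print(sensors.get_obs()['moment'])
E
```

```text
t 15.65 pos [0.5972 0.1264 0.0766] [-1.7999e+02 -9.0000e-02 -9.1550e+01] j [ 30.3  22.2 -18.4   0.1 -49.5  58.1] F [-2.  -0.2  3.4] op 0.0436
  units [0. 0. 0.] [-0.    -0.002 -0.001]
[-0.12491395  0.76025162  0.03285718]
```

Contact at exactly the expected height (0.0766). A little more press to confirm it is seated, then a look.

drive_tool --pt "0 0 0.012 0 0 0" --pt "0 0 0.012 0 0 0" --pt "0 0 0.012 0 0 0" --pt "0 0 0.012 0 0 0"

```text
clock: 16.05
tool_pos: [0.5973, 0.1264, 0.0765]
orientation: [-179.9, -0.1, -91.5]
force: [-6.2, -0.8, 11.6]
opening: 0.0436
```

```bash
python3 - <<'E'
from m1 import *
step([.5972,.1264,.0766],-91.5); print(sensors.get_obs()['moment'])
snap('scene','s10'); crop('s10',350,235,450,335,7,'c13'); snap('wrist','w10'); snap('top','t10')
E
```

```text
t 16.05 pos [0.5973 0.1264 0.0765] [-1.7993e+02 -9.0000e-02 -9.1530e+01] j [ 30.3  22.2 -18.4   0.1 -49.4  58. ] F [-6.2 -0.8 11.6] op 0.0436
  units [ 0.     0.001 -0.001] [-0.001 -0.001 -0.   ]
[-0.16530348  2.22008505  0.02649303]
```

View pics/c13.png

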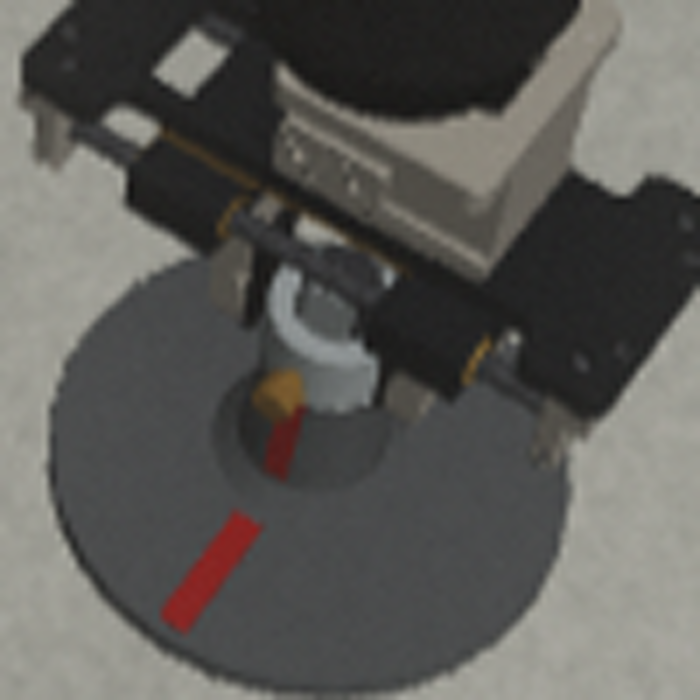

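View pics/w10.png

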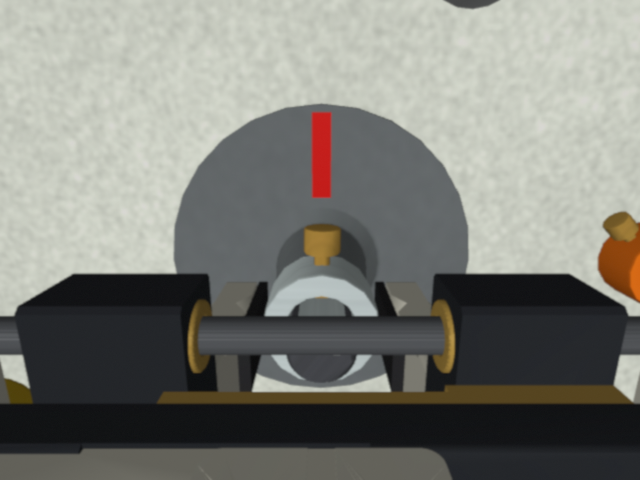

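View pics/t10.png

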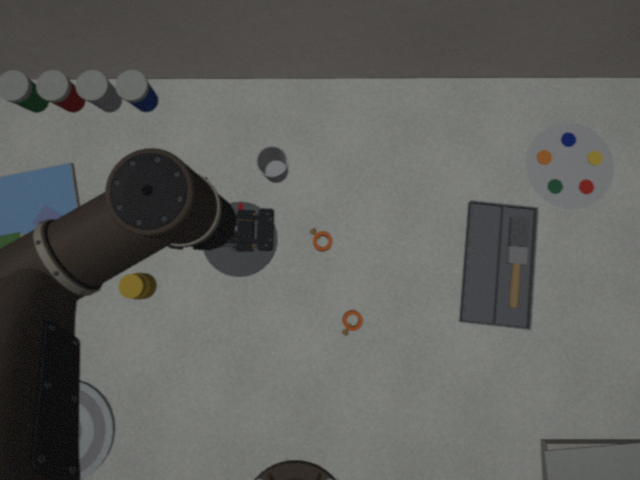

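The collar sits on the shoulder: the force rose to 11.6 N with no further descent. The screw at (322,240) is in line with the red stripe (321,155), and the jar, cup and brush are where they were. I'll ease the press and hand in.

drive_tool --pt "0 0 0.004 0 0 0" --pt "0 0 0.004 0 0 0" --pt "0 0 0.004 0 0 0"

```text
clock: 16.5
tool_pos: [0.5976, 0.1266, 0.0766]
orientation: [-179.9, -0.1, -91.5]
force: [-2.4, 0.1, 6.5]
opening: 0.0438
```

```bash
python3 - <<'E'
from m1 import *
step([.5972,.1264,.0766],-91.5); o=sensors.get_obs()
if o['opening']>.042 and o['tool_pos'][2]<.0775: print(ticket.close_job())
E
```

```text
t 16.5 pos [0.5976 0.1266 0.0766] [-1.7989e+02 -7.0000e-02 -9.1510e+01] j [ 30.3  22.2 -18.4   0.2 -49.3  58. ] F [-2.4  0.1  6.5] op 0.0438
  units [ 0.001  0.002 -0.   ] [-0.002 -0.001 -0.   ]
the job is handed in; nothing more can be done
None
```

I turned the spindle's flat to face the red mark, seated the silver collar on the shoulder, and handed in at 16.5 s, still gripping it.

- **Spindle:** I gripped it square on the flat (opening 18.5–18.8 mm against the 19 mm given) and turned it about 70°. Seen from above afterwards, the flat pointed at −2.0 to −3.4° in the world frame. The red mark came out at −0.3 to −2.8°, scattered between views, so the angle is confirmed only to about 1–2°.
- **Collar:** I slid it down with no contact force until it reached the height expected for the shoulder. Pressing harder raised the force to 11.6 N with no further descent.
- **At hand-in:** The press was 6.5 N and the opening 43.8 mm. The last wrist picture, taken just before I eased the press, showed the screw (column 322) in line with the red stripe (column 321).
- **Bystanders:** The jar, cup and brush tray were in the same places in the last top view.
- **Check that disagreed:** Estimates of where the collar sat between the fingers differed by about 2 mm. One was taken while the arm was still moving, so I re-measured at rest; the fit itself showed no rubbing.

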